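# Set an indexing spindle back one notch

## Robot

A 6-joint arm with a two-finger parallel gripper is mounted at the origin on the work surface. World frame = base frame: x ahead of the robot, y to its left, z up, the work surface at z = 0. Lengths are in m, angles in degrees, forces in N, time in s.
With the tool pointing down it reaches from about 0.35 to 0.775 m from the base axis. Payload 5.5 kg.
Tool frame: the origin (TCP) lies where the fingers leave the gripper's body, on its centre line; the fingertips stand 73 mm ahead of it and the grasp point (between the pads) lies env.pinch_z ahead of it (env.pinch_z is the distance from the TCP to the grasp point, in m); z points along the fingers, y is the direction in which the jaws open and shut (so a half turn about z gives the same grasp; the last joint's range is limited). The gripper opens to 85 mm and grips with 20 to 120 N. Pads are 22 mm wide; open, the fingers measure 114 mm over their backs; the gripper's body (76 mm by 85 mm) begins 54 mm behind the grasp point. The pads swing forward as they close: fully open they stand 13 mm farther back than shut.
Start: joints at [-72.857, 17.945, 2.641, 74.691, 0, 82.002], TCP at [0.244, -0.521, 0.304] pointing down, gripper open.
Joint ranges: [-158.12, 158.12], [-49.38, 96.58], [-58.88, 72.47], [-126.05, 133.96], [-84.25, 85.87], [-180, 180]. Speed limits (degrees/s): [147.25, 147.25, 180, 180, 180, 180].

## Interface

Orientations are given as [roll, pitch, yaw] about the fixed x, y, z axes, in that order (R = Rz(yaw) Ry(pitch) Rx(roll)).
In Python, from rig import env gives the robot as it stands.
- The arm moves only by the tool jog_arm, never from a script. Its argument "moves" is a list that holds one entry, the list of rows, each a list of 7 numbers: the shift along the tool's x, y, z in mm, then the turn, a rotation vector about the tool's x, y, z in rad, then the closure in counts, from 0 (fully open) to 255 (shut). In form: [[[dx, dy, dz, wx, wy, wz, jaw], ...]]. A call has exactly 5 rows; each row shifts and turns the commanded pose from where the row before left it, along the tool's axes as they then stand; what a row does not reach is not made up. A row lasts 1/12 s, in which the tool goes at most 41.7 mm and 7.16 degrees, less where a joint would pass 70% of its speed; a pose out of reach is approached as far as the arm can. A call is refused whole if a number of a shift passes 41.7 or a number of a turn 0.125, either way. A call with a gripper value outside its range is refused whole. The fingers move at their own pace and stop on an object; "newtons" is the grip in N (left out, the last holds). Time passes only in rows, so rows that do not move let the fingers close, or fill a call up. It gives the time, the measured TCP pose, the force and the opening at its end, in the units of the state.
- env.observe(): the state, without advancing time (a new reading comes with each control period).
- env.snapshot(name): name is "scene" or "top" or "wrist"; returns a dict with "img" (420x560x3 uint8, red, green, blue), "camera_matrix" (3x3 intrinsics, pixels), "dist_coeffs" ([k1, k2, p1, p2, k3] as OpenCV has them; the pictures are not rectified), "R" (3x3) and "t" (3): a world point X has camera coordinates R X + t. Camera axes: x right, y down, z forward; pixel columns grow to the right and rows downward; lengths in m; the calibration is good to about 2 mm. A picture is of the moment at which its call begins. There is no depth.
- env.hand_in(): hands the job in, once; it reports no verdict.
Trained networks look in a picture, given as the dict that the camera call returned (one of the last four; its "shot" number tells which), for a name from the list of things; names that differ only in an ending like _2 or _b are one class to them, and where a whole thing is asked for, a point or a joint stands for the part that bears it (a point fixed in the world has none). Each returns a list of dicts, best first, with "confidence" (0 to 1); they miss things now and then, are a little off and sometimes report something else, mostly with a low value. They report only what shows in the picture. A call takes as long as a camera call. They do not tell look-alikes from the thing itself.
- env.search_frame(picture, name): "bbox" ([centre column, centre row, width, height] in pixels, round what is visible of it).
The state is a dict: "clock": time; "joint_pos": joint angles; "dq": joint speeds; "joint_efforts": joint torques, N m; "tcp_pos": TCP position; "ee_rot": TCP orientation; "contact_force": force on the tool from outside, world axes, zero at the start; "wrist_torque": the same for the moment, N m; "grip_width": finger opening in m.
Only numpy, scipy, OpenCV 4.12 (cv2) and the standard library are available. Lean on these libraries where they do the work, as an engineer would, in place of code of your own. Each camera call takes 0.05 s, during which the arm holds its last target.

## Task

The engraver's indexing spindle has gone one notch too far. With the fingertips, push the pawl's knob so that the pawl lifts off the ratchet wheel and tips right over until it stays open by itself; then push a spoke of the star handle to turn the wheel backward by exactly one notch (its top moves towards the pawl's pivot), and tip the pawl down again so that it drops fully into the new notch. Only push, gently: do not grip or force the pawl or the star handle, do not turn the wheel forward, and leave the loose graver, jar and ring gauge where they are.

Things in the scene. Friction and masses are not known exactly. Their poses are not given: they have to be found in the camera images.
- index_stand: Grey spindle stand, fixed to the bench. Origin on the bench top under the middle of the axle; z up, y along the axle, x level from the wheel towards the pawl's pivot. All 'stand' offsets below are in this frame, mm. Base plate x -73 to 97, y -28 to 67, 14 high; bearing block x -28 to 28, y -17 to 17, up to z 113. Nothing on the stand is ever higher than z 201.
- ratchet_centre (a point): Centre of the steel ratchet wheel, on the axle: stand x 0, y 35, z 85. 10 saw teeth, 100 mm across the tips, teeth 10 mm deep, 12 mm thick; a dark chuck 40 mm across continues to y 83. The star handle sits on the same axle at y -42: five spokes 9 mm thick.
- pawl_pivot (a point): Pivot of the pawl (axis along y): stand x 60, y 35, z 130, on a dark post x 47 to 73, y 19 to 27, up to z 138.
- pawl (a joint): Pawl angle, rad. 0 = down, nose fully in a notch on top of the wheel; grows as it lifts and tips over towards the stand's +x; stop at 1.08. Light: under 1 N at the knob. It balances near 0.7: pushed past that it falls open and stays, pushed back it falls down onto the wheel by its own weight. Resting on a tooth instead of in a notch it reads 0.06 to 0.2.
- pawl_knob (a point): Centre of the bright steel ball, 18 mm across, on the pawl's 8 mm lifting rod, 60 mm from the pivot. Pawl down: stand x 30, y 35, z 182, the rod leaning 30 degrees from upright towards -x; push it towards +x to lift the pawl. Pawl open (1.08): x 92, y 35, z 181, leaning towards +x; the nose arm, 60 mm long, then stands up on its -x side (nose near x 36, z 185), so withdraw upward.
- wheel (a joint): Angle of ratchet wheel, axle and star handle (one piece), rad. Grows as the wheel turns backward (top towards the stand's +x), which the pawl blocks while down. Starts within 0.07 of 0, pawl in a notch; a notch is 36 degrees = 0.628, so the next notch's middle is at 0.628; the pawl drops fully in within about 0.08 of it. Friction of about 0.1 N m keeps it where it is left.
- spoke_knob (a point): Centre of the black ball (18 mm across) of the spoke to push, 75 mm from the axle at y -42 mm of the stand. At wheel 0 the spoke leans 18 degrees from upright towards the stand's -x (ball at x -23, z 156 mm); at wheel 0.628 it leans 18 degrees towards +x (ball at x 23, z 156 mm).
- graver: Loose hand graver, 150 mm long, lying on the bench; leave it alone. Origin on its underside at mid-length.
- jar: Loose amber glass jar, 48 mm across, 55 mm high; leave it alone. Origin at the centre of its underside.
- ring_gauge: Loose brass disc, 38 mm across, 30 mm high; leave it alone. Origin at the centre of its underside.
Not all that is in view belongs to the job. Of the things shaped like the index_stand, the grey one is meant.

How it is judged (in metres and radians):
On the way, in this order (a step that is already met when the one before it is completed fails the run):
1. the pawl is tipped open past its balance and stays (value of joint pawl above 0.95 rad and value of joint wheel below 0.25 rad), for 0.2 s.
2. with the pawl open, the wheel has been pushed back one notch and stands still (value of joint pawl above 0.9 rad and value of joint wheel between 0.49 and 0.77 rad and velocity of joint wheel between -0.1 and 0.1 rad/s), for 0.2 s.
3. the pawl is down, fully in the new notch (value of joint pawl below 0.06 rad and value of joint wheel between 0.49 and 0.77 rad), for 0.2 s.
At the end, for the whole second after the job is handed in: The pawl is down in the notch (below 0.06 rad), the wheel is at rest one notch back (0.49 to 0.77 rad), and the graver, jar and ring gauge are within 30 mm of where they stood (all of step 3 and velocity of joint wheel between -0.1 and 0.1 rad/s and distance of each of graver, jar, ring_gauge from where it was at the start of the episode below 0.03 m); the robot touches nothing.
It fails at once if the wheel is turned backward well past one notch (beyond 0.95 rad) (value of joint wheel above 0.95 rad).
It fails at once if the wheel is turned forward (beyond -0.3 rad) (value of joint wheel below -0.3 rad).
It fails at once if the pawl is gripped or forced (over 25 N) (contact force between the fingers and pawl above 25 N).
It fails at once if the star handle or wheel is gripped or forced (over 25 N) (contact force between the fingers and wheel above 25 N).
It fails at once if a loose thing is lifted, knocked or carried off (30 mm) (distance of any of graver, jar, ring_gauge from where it was at the start of the episode above 0.03 m).
It also fails if it takes over 59 s, if anything falls off the work surface, if the arm or the gripper's body presses on something with over 40 N, if the wrist force passes 120 N, or if a joint passes its speed limit or range.

## Working session

There is one attempt and no reset: what is moved stays moved. The work goes in short steps, Python scripts to look and compute and a tool call to move; the robot and the scene stay as the last step left them, time stands still between calls to the robot, and variables do not carry over. Pictures are saved under pics/ and viewed, and the job is handed in when it is done.

Besides the shell and the picture viewer there is one more tool, called after "Call:" as name([rows], argument=value, ...), one row to a line, values as JSON. jog_arm: Moves the arm, as the interface text tells. Its arguments: {"type":"object","properties":{"moves":{"type":"array"},"newtons":{"type":"number"}},"required":["moves"]}

```bash
mkdir -p pics; ls; cat > h.py <<'E'
import numpy as np, cv2
from rig import env
def shot(n,f):
    p=env.snapshot(n); cv2.imwrite('pics/'+f,cv2.cvtColor(p['img'],cv2.COLOR_RGB2BGR)); return p
E
python3 - <<'E'
from h import *
print(env.pinch_z, env.observe())
for n in ('scene','top','wrist'):
    p=shot(n,n+'1.png'); print(n,p['shot'],np.round(p['R'],3).tolist(),p['t'])
    for k in ('index_stand','pawl_knob','pawl','wheel','spoke_knob','graver','jar','ring_gauge'):
        print(k,[(np.round(d['bbox'],0).tolist(),round(d['confidence'],2)) for d in env.search_frame(p,k)])
E
```

```text
pics
0.0539 {'clock': 0.0, 'joint_pos': array([-7.28567405e+01,  1.79896167e+01,  2.57664868e+00,  7.46895795e+01,
       -2.19859401e-04,  8.20010834e+01]), 'dq': array([-0.02095571, -0.07262812,  0.03572048, -0.03009934, -0.09474316,
       -0.05328762]), 'joint_efforts': array([ 2.42589129e-03, -4.80632043e+01,  2.98532134e+01,  1.92670355e-02,
       -2.17173010e-04,  1.95354367e-06]), 'tcp_pos': array([ 0.24417224, -0.52016466,  0.3030182 ]), 'ee_rot': array([-1.79898420e+02, -1.40522172e-02,  2.51421639e+01]), 'contact_force': array([0.24514592, 0.55757218, 0.6996991 ]), 'wrist_torque': array([ 0.03770452, -0.00158607, -0.00622446]), 'grip_width': 0.08537535712038281}
scene 1 [[0.824, 0.566, -0.006], [0.464, -0.682, -0.565], [-0.324, 0.463, -0.825]] [-0.53387488 -0.14921272  1.15965357]
index_stand [([276.0, 215.0, 82.0, 84.0], 0.75), ([333.0, 335.0, 109.0, 94.0], 0.6)]
pawl_knob [([360.0, 311.0, 35.0, 25.0], 0.72), ([293.0, 189.0, 23.0, 32.0], 0.64)]
pawl [([359.0, 310.0, 32.0, 32.0], 0.97), ([292.0, 187.0, 25.0, 32.0], 0.58)]
wheel [([270.0, 210.0, 71.0, 72.0], 0.68), ([324.0
[... 519 characters left out ...]
l_knob [([335.0, 79.0, 12.0, 35.0], 0.57), ([250.0, 211.0, 28.0, 35.0], 0.53)]
pawl [([248.0, 209.0, 23.0, 38.0], 0.69), ([333.0, 79.0, 11.0, 33.0], 0.67)]
wheel [([344.0, 110.0, 74.0, 83.0], 0.96), ([260.0, 248.0, 84.0, 84.0], 0.84)]
spoke_knob [([258.0, 249.0, 90.0, 84.0], 0.95), ([342.0, 110.0, 75.0, 85.0], 0.9)]
graver [([336.0, 263.0, 39.0, 69.0], 0.61), ([258.0, 239.0, 88.0, 104.0], 0.32)]
jar [([196.0, 223.0, 25.0, 21.0], 0.55)]
ring_gauge [([272.0, 167.0, 19.0, 18.0], 0.75)]
wrist 3 [[0.425, -0.905, -0.001], [-0.868, -0.407, 0.283], [-0.257, -0.119, -0.959]] [-0.57516218 -0.03592961  0.37862011]
index_stand []
pawl_knob []
pawl []
wheel []
spoke_knob []
graver []
jar []
ring_gauge []
```

```bash
python3 - <<'E'
import cv2
a=cv2.imread('pics/scene1.png');b=cv2.imread('pics/top1.png')
cv2.imwrite('pics/s1c.png',cv2.resize(a[150:390,200:420],None,fx=2.5,fy=2.5,interpolation=2))
cv2.imwrite('pics/t1c.png',cv2.resize(b[40:300,170:400],None,fx=2.3,fy=2.3,interpolation=2))
E
```

```text
(no output)
```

View pics/s1c.png

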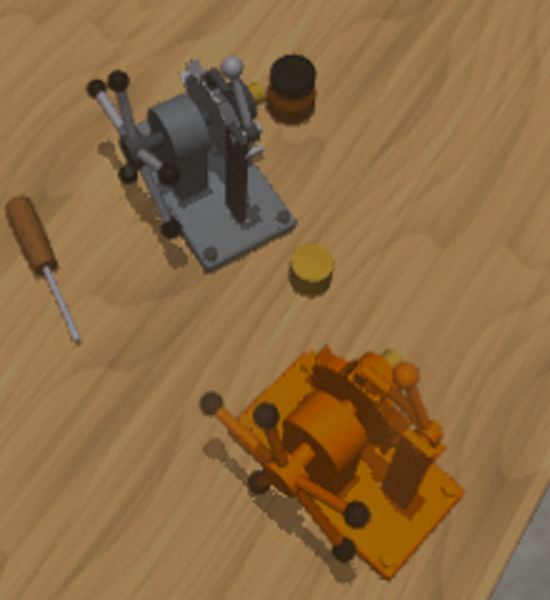

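View pics/t1c.png

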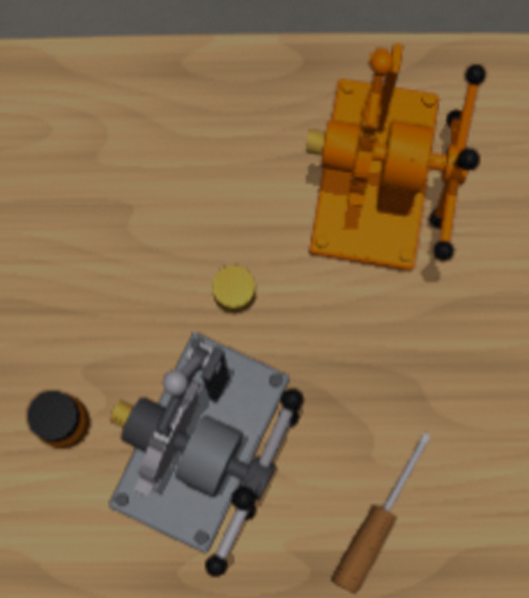

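View pics/top1.png

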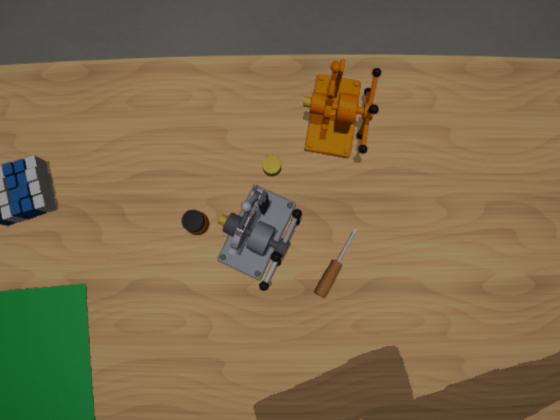

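The grey stand is at scene (276,215) and top (259,235). The orange look-alike, at scene (333,335) and top (342,110), is the decoy. In the crops the grey one has its post and pawl on the world +x side. Next I fit its pose from both views.

```bash
cat > fit.py <<'E'
from h import *
from scipy.optimize import least_squares
P={n:env.snapshot(n) for n in('top','scene')}
def proj(p,X):
    r,_=cv2.Rodrigues(np.array(p['R'])); return cv2.projectPoints(np.array(X,float).reshape(-1,3),r,np.array(p['t'],float),p['camera_matrix'],np.array(p['dist_coeffs'],float))[0][:,0]
def T(q,X):
    c,s=np.cos(q[2]),np.sin(q[2]); X=np.array(X,float)/1000
    return np.c_[q[0]+c*X[:,0]-s*X[:,1],q[1]+s*X[:,0]+c*X[:,1],X[:,2]+(q[3] if len(q)>3 else 0)]
obs={'top':[((97,67,14),(193,333)),((97,-28,14),(289,377)),((-73,-28,14),(209,551)),((-73,67,14),(110,505)),((30,35,182),(176,383)),((-23,-42,156),(244,497))],
'scene':[((97,67,14),(297,222)),((97,-28,14),(209,270)),((30,35,182),(232,67)),((-23,-42,156),(118,80))]}
off={'top':(170,40,2.3),'scene':(200,150,2.5)}
def res(q):
    r=[]
    for n in obs:
        uv=np.array([o[1] for o in obs[n]])/off[n][2]+off[n][:2]
        r.append(proj(P[n],T(q,[o[0] for o in obs[n]]))-uv)
    return np.vstack(r)
if __name__=='__main__':
    for q0 in ([.5,.0,0],[.5,.0,1],[.5,.0,-1],[.5,0,1,0]):
        s=least_squares(lambda q:res(q).ravel(),q0); print(s.x,s.cost)
    print(np.round(res(s.x),1))
E
python3 fit.py
```

```text
[ 0.54412915  0.1043344  -0.43815315] 6.813621855937056
[ 0.54412915  0.1043344  -0.43815314] 6.813621855937421
[ 0.54412915  0.1043344  -0.43815317] 6.813621855939689
[ 0.54407014  0.10467554 -0.43781774 -0.00192176] 6.355269333185156
[[-0.3 -1.6]
 [ 1.1 -1.2]
 [-0.4  1.4]
 [-1.1  0.8]
 [-0.1 -0.2]
 [ 0.1  1. ]
 [ 0.8 -0.2]
 [-0.5 -0.3]
 [ 0.   0.6]
 [-0.2  1. ]]
```

Residuals are within 1.6 px, at about 2 mm per pixel. Stand origin is about (0.544, 0.104) with yaw -25.1°. The fitted height offset is -2 mm, so it sits on the bench as it should. I'll shut the jaws and turn the tool to yaw 155°, which puts the 22 mm finger width along stand x.

Call:
jog_arm([
  [[0,0,0,0,0,-0.113,255],[0,0,0,0,0,-0.113,255],[0,0,0,0,0,-0.113,255],[0,0,0,0,0,-0.113,255],[0,0,0,0,0,-0.113,255]],
], newtons=20)

```text
clock: 1.87
tcp_pos: [0.2443, -0.5206, 0.3039]
ee_rot: [180.0, 0.0, 57.8]
contact_force: [0.1, 0.0, 0.0]
grip_width: 0.0255
```

Call:
jog_arm([
  [[0,0,0,0,0,-0.113,255],[0,0,0,0,0,-0.113,255],[0,0,0,0,0,-0.113,255],[0,0,0,0,0,-0.113,255],[0,0,0,0,0,-0.113,255]],
])

```text
clock: 2.28
tcp_pos: [0.2443, -0.5206, 0.3039]
ee_rot: [180.0, 0.0, 90.2]
contact_force: [-0.4, 0.5, -0.5]
grip_width: 0.0003
```

Call:
jog_arm([
  [[0,0,0,0,0,-0.113,255],[0,0,0,0,0,-0.113,255],[0,0,0,0,0,-0.113,255],[0,0,0,0,0,-0.113,255],[0,0,0,0,0,-0.113,255]],
])

```text
clock: 2.7
tcp_pos: [0.2443, -0.5206, 0.3039]
ee_rot: [-180.0, 0.0, 122.6]
contact_force: [-0.4, 1.3, -0.9]
grip_width: 0.0001
```

Call:
jog_arm([
  [[0,0,0,0,0,-0.113,255],[0,0,0,0,0,-0.113,255],[0,0,0,0,0,-0.113,255],[0,0,0,0,0,-0.113,255],[0,0,0,0,0,-0.113,255]],
])

```text
clock: 3.12
tcp_pos: [0.2443, -0.5206, 0.3039]
ee_rot: [-180.0, 0.0, 155.0]
contact_force: [-0.1, 0.1, 0.3]
grip_width: 0.0001
```

Call:
jog_arm([
  [[2,40,0,0,0,0,255],[2,40,0,0,0,0,255],[2,40,0,0,0,0,255],[2,40,0,0,0,0,255],[2,40,0,0,0,0,255]],
])

```text
clock: 3.53
tcp_pos: [0.3212, -0.3339, 0.3039]
ee_rot: [-180.0, 0.0, 154.6]
contact_force: [0.8, -0.6, 0.0]
grip_width: -0.0001
```

Call:
jog_arm([
  [[0,40,0,0,0,0,255],[0,40,0,0,0,0,255],[0,40,0,0,0,0,255],[0,40,0,0,0,0,255],[0,40,0,0,0,0,255]],
])

```text
clock: 3.95
tcp_pos: [0.407, -0.153, 0.3043]
ee_rot: [-180.0, 0.1, 154.6]
contact_force: [0.3, -0.6, -0.1]
grip_width: 0.0001
```

```bash
cat > st.py <<'E'
from h import *
Q=np.array([.5441,.1045,-.438])
def st(q=Q):
    o=env.observe(); d=o['tcp_pos'][:2]-q[:2]; c,s=np.cos(q[2]),np.sin(q[2])
    return np.round([1e3*(c*d[0]+s*d[1]),1e3*(-s*d[0]+c*d[1]),1e3*o['tcp_pos'][2]],1),o['ee_rot'][2],o['contact_force'].round(1),o['clock']
if __name__=='__main__': print(st())
E
python3 - <<'E'
from st import *
print(st()); p=shot('wrist','w2.png')
for k in ('index_stand','pawl_knob','spoke_knob'): print(k,env.search_frame(p,k))
E
```

```text
(array([ -14.9, -291.3,  304.3]), np.float64(154.60908864787967), array([ 0.3, -0.6, -0.1]), 3.95)
index_stand [{'bbox': [481.6, 352.2, 46.0, 27.3], 'confidence': 0.98}, {'bbox': [526.5, 210.2, 67.1, 175.9], 'confidence': 0.87}]
pawl_knob []
spoke_knob [{'bbox': [527.0, 211.2, 66.1, 177.7], 'confidence': 0.6}]
```

View pics/w2.png

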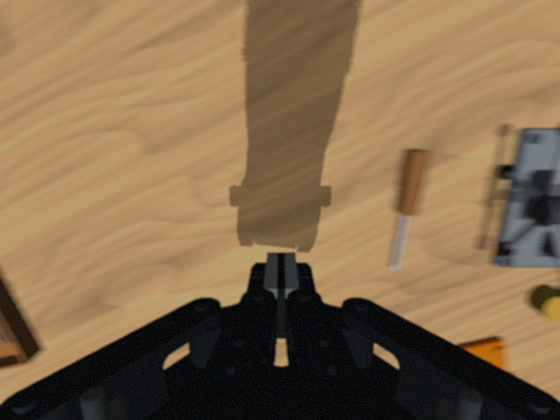

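The wrist view shows the graver at (405,210) and the left part of the grey stand at (530,200). Its edges are parallel to the picture, so the yaw is right. The fingers are shut at (280,265). I'll move on for a closer wrist view.

Call:
jog_arm([
  [[0,40,0,0,0,0,255],[0,40,0,0,0,0,255],[0,40,0,0,0,0,255],[0,40,0,0,0,0,255],[0,20,0,0,0,0,255]],
])

```text
clock: 4.57
tcp_pos: [0.4851, 0.0089, 0.3039]
ee_rot: [179.9, 0.0, 154.6]
contact_force: [-0.6, -0.5, -0.7]
grip_width: -0.0004
```

```bash
python3 - <<'E'
from st import *
print(st()); p=shot('wrist','w3.png'); np.savez('w3.npz',**{k:p[k] for k in('R','t','camera_matrix','dist_coeffs')})
for k in ('pawl_knob','pawl','spoke_knob'): print(k,env.search_frame(p,k))
E
```

```text
(array([ -12.9, -111.6,  303.9]), np.float64(154.58503108510322), array([-0.6, -0.5, -0.7]), 4.5667)
pawl_knob [{'bbox': [479.9, 263.0, 65.1, 80.4], 'confidence': 0.68}]
pawl [{'bbox': [480.9, 262.3, 71.9, 85.0], 'confidence': 0.63}]
spoke_knob [{'bbox': [414.4, 208.1, 158.9, 182.2], 'confidence': 0.72}, {'bbox': [422.9, 211.8, 181.7, 191.1], 'confidence': 0.34}]
```

View pics/w3.png

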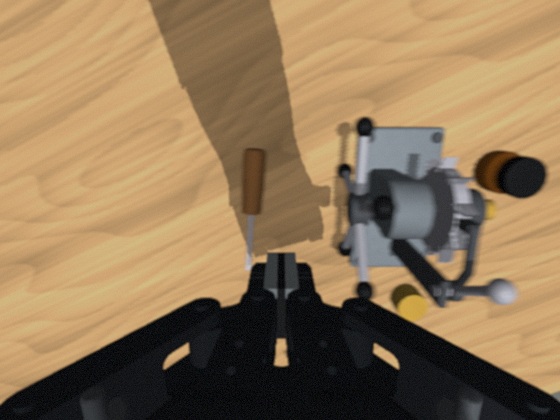

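The pawl knob is at (503,292) and the upper spoke ball at (383,207). Spoke balls also show at (365,126) and (365,290). I'll check these against the fit.

```bash
python3 - <<'E'
from fit import *
P['wrist']=dict(np.load('w3.npz'))
off['wrist']=(0,0,1)
names=[(30,35,182),(-23,-42,156),(-71.3,-42,108),(60.7,-42,129),(-73,67,14)]
print(proj(P['wrist'],T([.5441,.1045,-.438],names)))
obs['wrist']=[((30,35,182),(503,292)),((-23,-42,156),(383,207)),((60.7,-42,129),(365,290)),((-73,67,14),(446,127)),((-71.3,-42,108),(365,126))]
def par(q):
    # q: x,y,yaw,wheel
    for n in obs:
        obs[n]=[((-75*np.sin(a-q[3]),-42,85+75*np.cos(a-q[3])),o[1]) if (a:={156:np.radians(18),129:np.radians(-54),108:np.radians(90)}.get(tag)) is not None else (o[0],o[1]) for o,tag in zip(obs0[n],tags[n])]
    return res(q[:3]).ravel()
obs0={n:list(v) for n,v in obs.items()}; tags={n:[o[0][2] for o in v] for n,v in obs.items()}
s=least_squares(par,[.544,.104,-.438,0.],loss='soft_l1'); print(s.x); print(par(s.x).reshape(-1,2).round(1).tolist())
E
```

```text
[[496.85366719 291.34051021]
 [378.49824039 206.4085624 ]
 [365.76132559 132.85402415]
 [361.33532175 291.1765199 ]
 [443.39911145 126.39671881]]
[ 0.54478432  0.10691263 -0.45139254  0.0197603 ]
[[-0.6, -2.2], [0.5, -1.3], [-2.2, 1.0], [-2.6, -0.3], [-1.2, -0.9], [-1.3, 0.1], [1.4, -0.6], [-0.3, -1.2], [0.9, -0.3], [1.0, -0.2], [-3.1, -0.6], [-0.3, 0.1], [-2.1, 0.3], [0.5, -0.1], [-1.2, 0.1]]
```

```bash
sed -i 's/^Q=.*/Q=np.array([.5444,.1060,-.441])/' st.py; python3 st.py
```

```text
(array([ -12.5, -116.3,  303.8]), np.float64(154.48508486364418), array([-0.1,  0.3,  0.2]), 4.8667)
```

Call:
jog_arm([
  [[0,35,0,0,0,0,255],[0,35,0,0,0,0,255],[0,35,0,0,0,0,255],[0,30,0,0,0,0,255],[0,13,0,0,0,0,255]],
])

```text
clock: 5.28
tcp_pos: [0.5485, 0.1423, 0.3038]
ee_rot: [179.9, 0.0, 154.6]
contact_force: [-0.0, -0.9, -0.2]
grip_width: -0.0002
```

```bash
python3 - <<'E'
from st import *
print(st()); p=shot('wrist','w4.png');p=shot('scene','s4.png')
a=cv2.imread('pics/s4.png');cv2.imwrite('pics/s4c.png',cv2.resize(a[130:270,190:370],None,fx=4,fy=4,interpolation=2))
E
```

```text
(array([-11.8,  34.6, 303.8]), np.float64(154.59795100892052), array([-0. , -0.9, -0.2]), 5.2833)
```

View pics/w4.png

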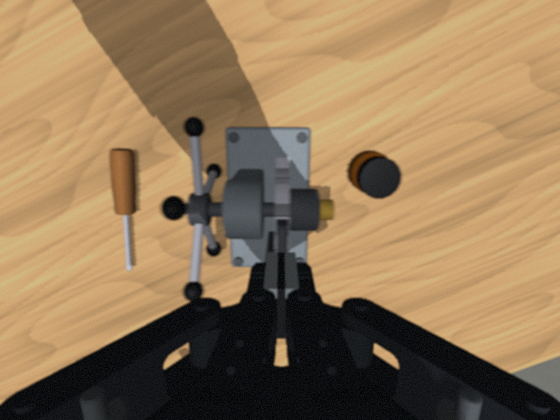

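View pics/s4c.png

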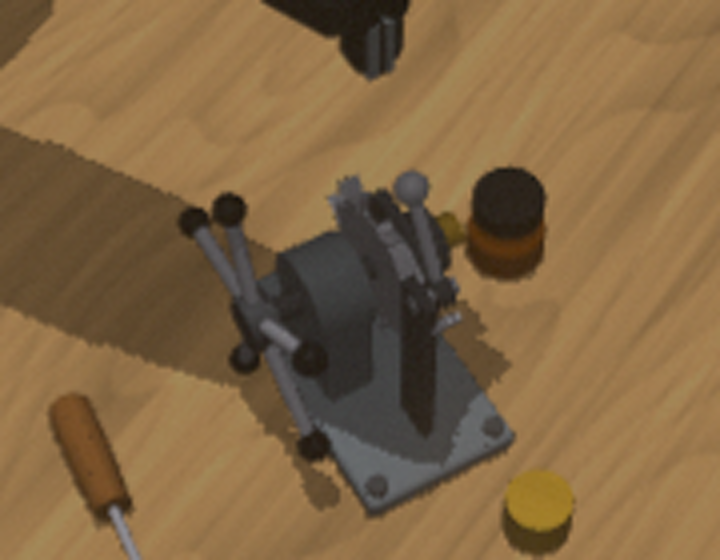

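The ratchet wheel (wrist column 283) lines up with the fingers (column 281), and the fingertips show at scene (284,150). I'll check the tip's projection, then go down beside the knob.

```bash
python3 - <<'E'
from fit import *
print(proj(P['scene'],[[.5485,.1423,.231],[.5485,.1423,.218]]))
E
```

```text
[[282.37490362 146.28218727]
 [282.42755504 150.79445896]]
```

Call:
jog_arm([
  [[0,0,15,0,0,0,255],[0,0,15,0,0,0,255],[0,0,15,0,0,0,255],[0,0,11,0,0,0,255],[0,0,0,0,0,0,255]],
])

```text
clock: 5.9
tcp_pos: [0.5454, 0.1393, 0.2457]
ee_rot: [-179.8, -0.2, 154.5]
contact_force: [-0.1, -0.5, -0.6]
grip_width: -0.0003
```

```bash
cat > look.py <<'E'
import sys
from st import *
n=sys.argv[1]; print(st()); shot('scene','s%s.png'%n); shot('top','t%s.png'%n)
a=cv2.imread('pics/s%s.png'%n)[130:270,190:370];b=cv2.imread('pics/t%s.png'%n)[160:300,170:350]
cv2.imwrite('pics/c%s.png'%n,cv2.resize(np.hstack([a,b]),None,fx=2.2,fy=2.2,interpolation=2))
E
python3 look.py 5
```

```text
(array([-13.3,  30.6, 245.7]), np.float64(154.47573597594743), array([-0.1, -0.5, -0.6]), 5.9)
```

View pics/c5.png

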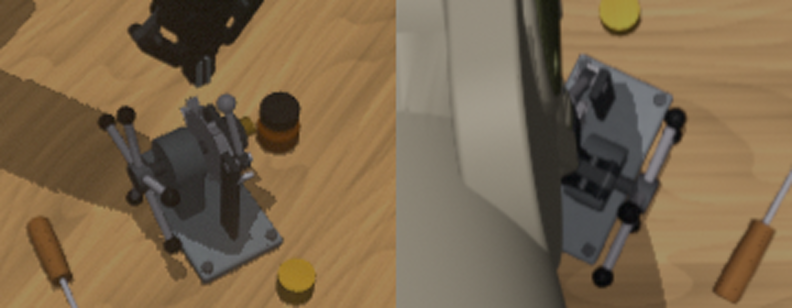

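Call:
jog_arm([
  [[-6,4,0,0,0,0,255],[-6,0,0,0,0,0,255],[-6,0,0,0,0,0,255],[-6,0,0,0,0,0,255],[-4,0,0,0,0,0,255]],
])

```text
clock: 6.42
tcp_pos: [0.5752, 0.1328, 0.2482]
ee_rot: [180.0, 0.0, 154.6]
contact_force: [-0.7, -0.2, 0.3]
grip_width: 0.0002
```

```bash
python3 look.py 6
```

```text
(array([ 16.4,  37.3, 248.2]), np.float64(154.61424311120734), array([-0.7, -0.2,  0.3]), 6.4167)
```

View pics/c6.png

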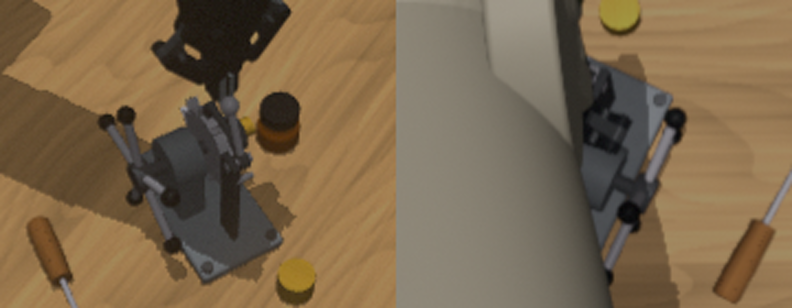

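The fingers are at the ball, crop (230,100), and the rod has started to lift. I'll continue towards +x.

Call:
jog_arm([
  [[-6,-1,0,0,0,0,255],[-6,-1,0,0,0,0,255],[-6,0,0,0,0,0,255],[-6,0,0,0,0,0,255],[-6,0,0,0,0,0,255]],
])

```text
clock: 6.93
tcp_pos: [0.6011, 0.1181, 0.2479]
ee_rot: [-180.0, 0.0, 154.6]
contact_force: [-0.3, 0.6, -0.4]
grip_width: 0.0003
```

```bash
python3 look.py 7
```

```text
(array([ 46.1,  35.1, 247.9]), np.float64(154.62151381701523), array([-0.3,  0.6, -0.4]), 6.9333)
```

View pics/c7.png

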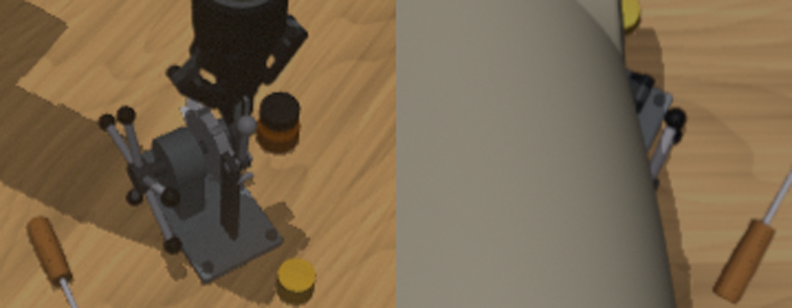

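The ball is now past upright at crop (247,125), and the wheel is unchanged. I'll push the remaining distance.

Call:
jog_arm([
  [[-6,0,0,0,0,0,255],[-6,0,0,0,0,0,255],[-5,0,0,0,0,0,255],[-4,0,0,0,0,0,255],[0,0,0,0,0,0,255]],
])

```text
clock: 7.45
tcp_pos: [0.6203, 0.109, 0.2478]
ee_rot: [180.0, 0.0, 154.6]
contact_force: [0.2, -0.1, -0.0]
grip_width: 0.0002
```

```bash
python3 look.py 8
```

```text
(array([ 67.3,  35.1, 247.8]), np.float64(154.59875224036648), array([ 0.2, -0.1, -0. ]), 7.45)
```

View pics/c8.png

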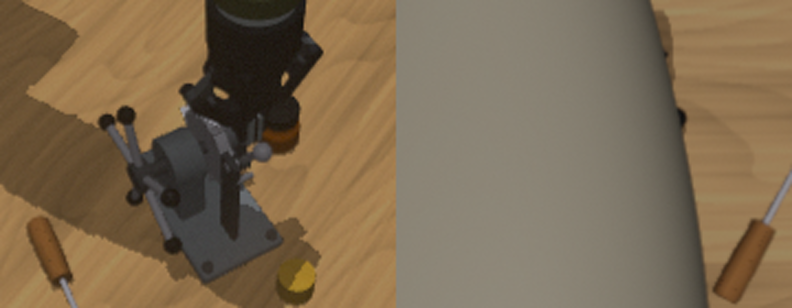

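The pawl is over, with the ball at crop (262,152). I'll withdraw straight up, then move over to the star handle.

Call:
jog_arm([
  [[0,0,-15,0,0,0,255],[0,0,-20,0,0,0,255],[0,0,-20,0,0,0,255],[0,0,0,0,0,0,255],[0,0,0,0,0,0,255]],
])

```text
clock: 7.97
tcp_pos: [0.6199, 0.1097, 0.3043]
ee_rot: [179.9, 0.2, 154.6]
contact_force: [0.4, 0.5, -0.1]
grip_width: 0.0003
```

```bash
python3 look.py 9; python3 - <<'E'
from fit import *
print((proj(P['scene'],T([.5444,.106,-.441],[(92,35,181),(36,35,185)]))-[190,130])*2.2)
E
```

```text
(array([ 66.7,  35.6, 304.3]), np.float64(154.6448410707821), array([ 0.4,  0.5, -0.1]), 7.9667)
[[263.99108005 151.13817348]
 [230.84960862 104.80598681]]
```

View pics/c9.png

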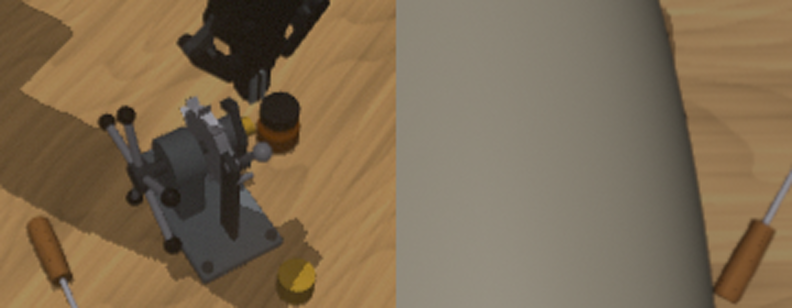

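It stays open: the ball is at (262,152) and the nose is up at (232,105), and the prediction for 1.08 was (264,151) and (231,105). Next is the star handle.

Call:
jog_arm([
  [[25,-16,0,0,0,0,255],[25,-16,0,0,0,0,255],[25,-16,0,0,0,0,255],[25,-16,0,0,0,0,255],[24,-14,0,0,0,0,255]],
])

```text
clock: 8.58
tcp_pos: [0.4718, 0.0919, 0.3016]
ee_rot: [-179.9, -0.1, 154.6]
contact_force: [0.6, 0.4, 0.0]
grip_width: 0.0003
```

Call:
jog_arm([
  [[0,0,0,0,0,0,255],[0,0,20,0,0,0,255],[0,0,20,0,0,0,255],[0,0,20,0,0,0,255],[0,0,0,0,0,0,255]],
])

```text
clock: 9.0
tcp_pos: [0.4719, 0.092, 0.2388]
ee_rot: [-179.8, -0.4, 154.6]
contact_force: [-0.8, -0.4, -0.0]
grip_width: 0.0002
```

```bash
python3 look.py 10; python3 - <<'E'
from st import *
shot('wrist','w10.png')
E
```

```text
(array([-59.6, -43.6, 238.8]), np.float64(154.62248537094882), array([-0.8, -0.4, -0. ]), 9.0)
```

View pics/c10.png

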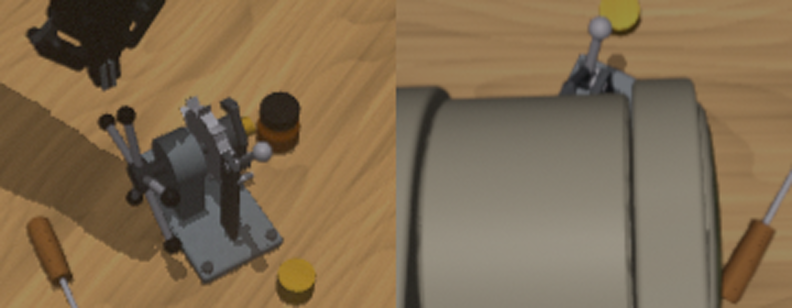

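View pics/w10.png

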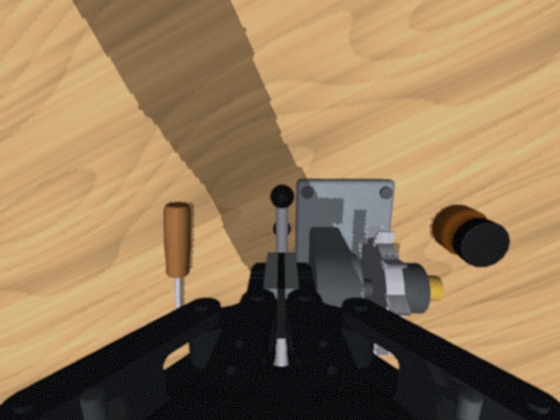

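In the wrist view the fingers (column 281) line up with the star handle's plane (ball at column 282). I'll go down 14 mm and approach.

Call:
jog_arm([
  [[0,1,14,0,0,0,255],[0,0,0,0,0,0,255],[-7,0,0,0,0,0,255],[-6,0,0,0,0,0,255],[0,0,0,0,0,0,255]],
])

```text
clock: 9.57
tcp_pos: [0.4882, 0.0869, 0.23]
ee_rot: [179.9, 0.2, 154.6]
contact_force: [-0.2, -0.4, -0.5]
grip_width: -0.0
```

```bash
python3 look.py 11
```

```text
(array([-42.7, -41.2, 230. ]), np.float64(154.59394059783025), array([-0.2, -0.4, -0.5]), 9.5667)
```

View pics/c11.png

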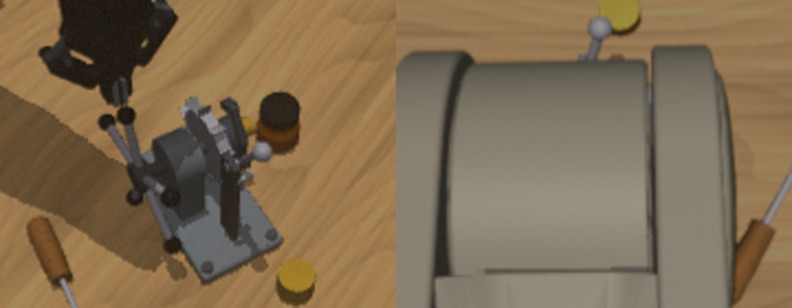

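Call:
jog_arm([
  [[6,0,0,0,0,0,255],[0,0,8,0,0,0,255],[0,0,0,0,0,0,255],[-5,0,0,0,0,0,255],[-5,0,0,0,0,0,255]],
])

```text
clock: 10.08
tcp_pos: [0.4897, 0.0858, 0.2207]
ee_rot: [-180.0, -0.0, 154.7]
contact_force: [-1.4, 1.2, 1.9]
grip_width: 0.0002
```

```bash
python3 look.py 12
```

```text
(array([-40.8, -41.7, 220.7]), np.float64(154.6594540439272), array([-1.4,  1.2,  1.9]), 10.0833)
```

View pics/c12.png

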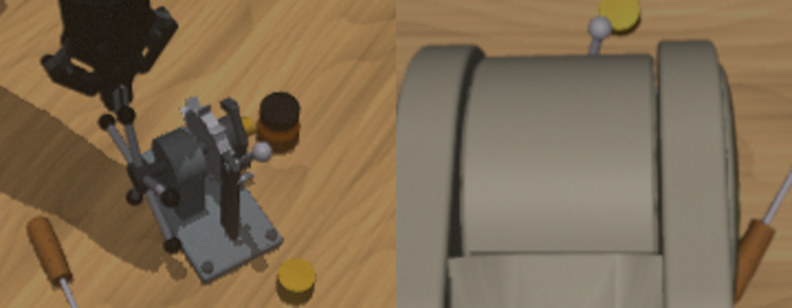

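The fingers are in contact with the ball at crop (127,115), with about 1.5 N. I'll push slowly.

Call:
jog_arm([
  [[-4,0,0,0,0,0,255],[-4,0,0,0,0,0,255],[-4,0,0,0,0,0,255],[-4,0,0,0,0,0,255],[-4,0,0,0,0,0,255]],
])

```text
clock: 10.6
tcp_pos: [0.5083, 0.0769, 0.2209]
ee_rot: [-180.0, 0.0, 154.6]
contact_force: [-0.7, 0.1, 0.7]
grip_width: 0.0003
```

Call:
jog_arm([
  [[-4,0,0,0,0,0,255],[-4,0,0,0,0,0,255],[-4,0,0,0,0,0,255],[-3,0,0,0,0,0,255],[0,0,0,0,0,0,255]],
])

```text
clock: 11.02
tcp_pos: [0.5221, 0.0704, 0.2207]
ee_rot: [-180.0, 0.0, 154.6]
contact_force: [-0.4, -0.0, 0.5]
grip_width: 0.0001
```

```bash
python3 look.py 13;python3 - <<'E'
from fit import *
w=np.array([0,.3,.4,.5,.628,.7]);a=np.radians(18)-w
for d in (0,-2*np.pi/5*1,2*np.pi/5):
  print(((proj(P['scene'],T([.5444,.106,-.441],np.c_[-75*np.sin(a+d),0*w-42,85+75*np.cos(a+d)]))-[190,130])*2.2).round(0).tolist())
E
```

```text
(array([ -5. , -41.7, 220.7]), np.float64(154.60549149039906), array([-0.4, -0. ,  0.5]), 11.0167)
[[126.0, 114.0], [137.0, 128.0], [141.0, 134.0], [145.0, 140.0], [150.0, 149.0], [153.0, 154.0]]
[[171.0, 195.0], [178.0, 215.0], [179.0, 221.0], [180.0, 226.0], [180.0, 232.0], [180.0, 235.0]]
[[108.0, 123.0], [107.0, 111.0], [108.0, 109.0], [109.0, 107.0], [110.0, 105.0], [112.0, 105.0]]
```

View pics/c13.png

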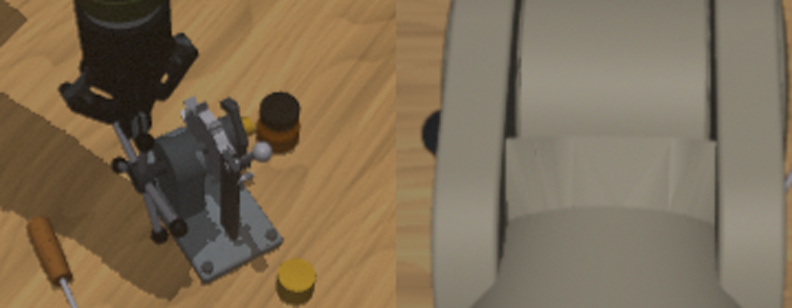

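The ball is at (146,141) and the lower one at (179,227), so the wheel is about 0.51 rad. It needs roughly 8 mm more.

Call:
jog_arm([
  [[-3,0,0,0,0,0,255],[-2,0,0,0,0,0,255],[-2,0,0,0,0,0,255],[0,0,0,0,0,0,255],[0,0,0,0,0,0,255]],
])

```text
clock: 11.63
tcp_pos: [0.5278, 0.0677, 0.2207]
ee_rot: [-180.0, -0.0, 154.6]
contact_force: [-1.3, 0.6, -0.2]
grip_width: -0.0001
```

```bash
cat > wheel.py <<'E'
# optimise the wheel angle on the dark-ball positions seen in the scene picture
import sys
from fit import *
n=sys.argv[1]
a=cv2.imread('pics/s%s.png'%n)[180:245,225:285]
z=cv2.resize(a,None,fx=9,fy=9,interpolation=2)
for w,col in ((.5,(0,0,255)),(.628,(0,255,0)),(.75,(255,0,0))):
    d=np.radians(18)-w+np.array([0,-1,-2,1,2])*2*np.pi/5
    for u in (proj(P['scene'],T([.5444,.106,-.441],np.c_[-75*np.sin(d),0*d-42,85+75*np.cos(d)]))-[225,180]+.5)*9:
        cv2.circle(z,tuple(int(round(v)) for v in u),3,col,-1)
cv2.imwrite('pics/wh%s.png'%n,z)
E
python3 look.py 14; python3 wheel.py 14
```

```text
(array([  1.3, -41.7, 220.7]), np.float64(154.62529530443652), array([-1.3,  0.6, -0.2]), 11.6333)
```

View pics/wh14.png

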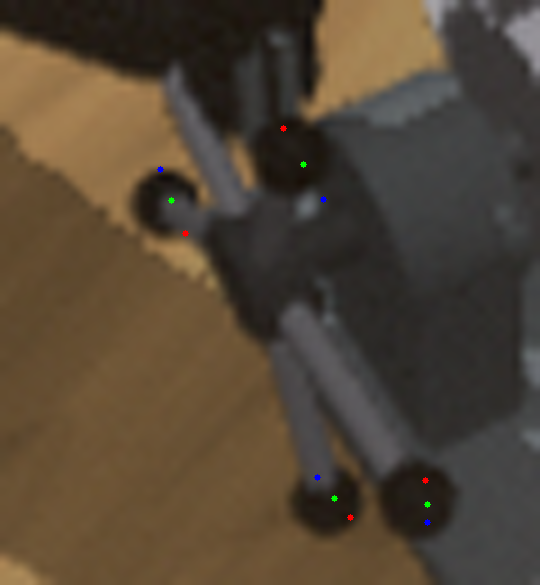

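Comparing ball centres with the marks, the left ball at (167,203) and lower-left ball at (327,499) sit on the 0.63 mark. The top ball at (290,152) reads about 0.59 and the lower-right (419,499) about 0.61. So the wheel is at about 0.61. I'll nudge 1 mm more, then back off and go up.

Call:
jog_arm([
  [[-1,0,0,0,0,0,255],[0,0,0,0,0,0,255],[6,0,0,0,0,0,255],[8,0,0,0,0,0,255],[0,0,-15,0,0,0,255]],
])

```text
clock: 12.25
tcp_pos: [0.513, 0.0739, 0.2336]
ee_rot: [-179.9, -0.3, 154.7]
contact_force: [-1.2, -0.8, -1.2]
grip_width: -0.0001
```

Call:
jog_arm([
  [[0,0,-20,0,0,0,255],[0,0,-25,0,0,0,255],[0,0,-20,0,0,0,255],[0,0,0,0,0,0,255],[0,0,0,0,0,0,255]],
])

```text
clock: 12.67
tcp_pos: [0.5163, 0.0736, 0.3023]
ee_rot: [179.9, 0.2, 154.6]
contact_force: [0.1, -0.2, -0.0]
grip_width: 0.0
```

```bash
python3 look.py 15; python3 wheel.py 15
```

```text
(array([-11.6, -41.3, 302.3]), np.float64(154.64342604980794), array([ 0.1, -0.2, -0. ]), 12.6667)
```

View pics/wh15.png

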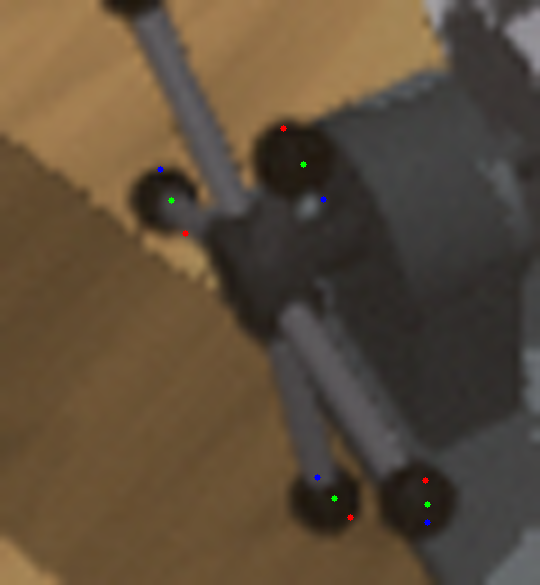

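View pics/c15.png

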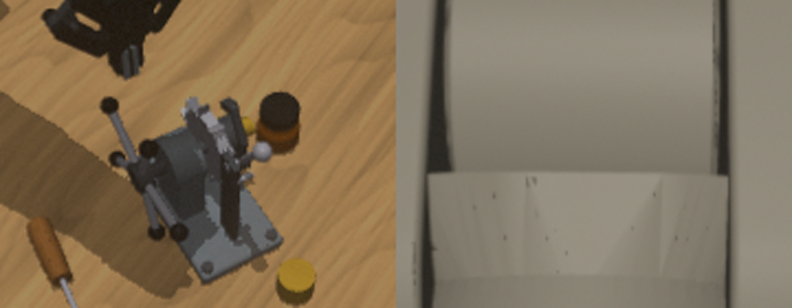

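The wheel now reads about 0.62 and the pawl is still open with its ball at (262,152). I'll go over to the pawl's +x side.

Call:
jog_arm([
  [[-29,15,0,0,0,0,255],[-29,15,0,0,0,0,255],[-29,15,0,0,0,0,255],[-29,15,0,0,0,0,255],[-26,16,0,0,0,0,255]],
])

```text
clock: 13.28
tcp_pos: [0.678, 0.0809, 0.2993]
ee_rot: [-179.9, -0.1, 154.6]
contact_force: [0.2, -0.2, -0.5]
grip_width: 0.0
```

Call:
jog_arm([
  [[0,0,0,0,0,0,255],[0,0,15,0,0,0,255],[0,0,20,0,0,0,255],[0,0,20,0,0,0,255],[0,0,0,0,0,0,255]],
])

```text
clock: 13.7
tcp_pos: [0.6741, 0.0811, 0.24]
ee_rot: [-179.8, -0.5, 154.6]
contact_force: [-0.7, -0.0, -1.1]
grip_width: 0.0004
```

```bash
python3 look.py 16
```

```text
(array([127.9,  32.8, 240. ]), np.float64(154.62603068071263), array([-0.7, -0. , -1.1]), 13.7)
```

View pics/c16.png

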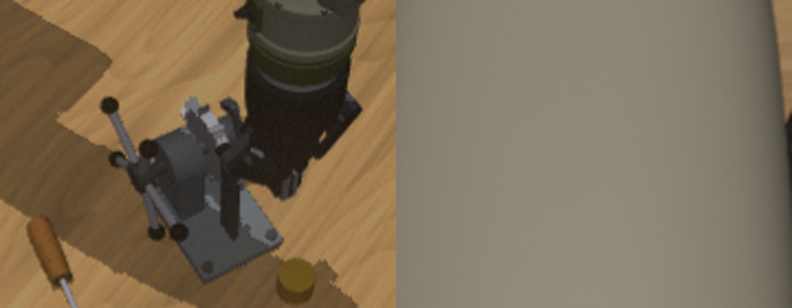

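Call:
jog_arm([
  [[6,2,0,0,0,0,255],[6,0,0,0,0,0,255],[6,0,0,0,0,0,255],[6,0,0,0,0,0,255],[6,0,0,0,0,0,255]],
])

```text
clock: 14.22
tcp_pos: [0.6501, 0.0962, 0.2469]
ee_rot: [180.0, 0.1, 154.6]
contact_force: [-0.2, 0.4, 0.1]
grip_width: -0.0
```

```bash
python3 look.py 17
```

```text
(array([ 99.8,  36.3, 246.9]), np.float64(154.64653917465327), array([-0.2,  0.4,  0.1]), 14.2167)
```

View pics/c17.png

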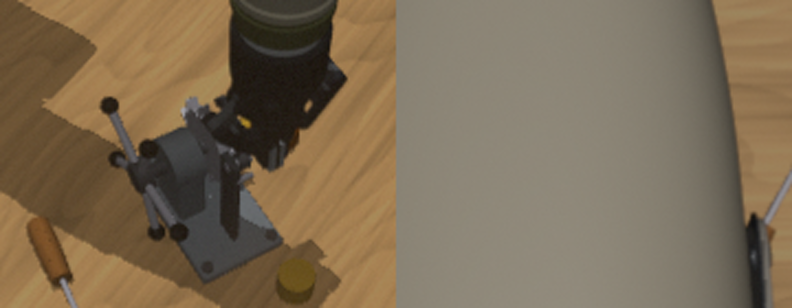

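The ball is hidden behind the fingers, but the nose arm at (228,108) has started to lower. I'll continue.

Call:
jog_arm([
  [[5,0,0,0,0,0,255],[5,0,0,0,0,0,255],[5,0,0,0,0,0,255],[5,0,0,0,0,0,255],[5,0,0,0,0,0,255]],
])

```text
clock: 14.73
tcp_pos: [0.6275, 0.1067, 0.2457]
ee_rot: [-180.0, -0.0, 154.6]
contact_force: [-0.5, 0.4, -0.2]
grip_width: 0.0003
```

Call:
jog_arm([
  [[4,0,0,0,0,0,255],[0,0,0,0,0,0,255],[0,0,0,0,0,0,255],[0,0,0,0,0,0,255],[0,0,0,0,0,0,255]],
])

```text
clock: 15.15
tcp_pos: [0.6246, 0.1081, 0.2459]
ee_rot: [-180.0, 0.0, 154.6]
contact_force: [-0.6, 0.1, -1.1]
grip_width: 0.0003
```

```bash
python3 look.py 18
```

```text
(array([ 71.6,  36.2, 245.9]), np.float64(154.6226521680651), array([-0.6,  0.1, -1.1]), 15.15)
```

View pics/c18.png

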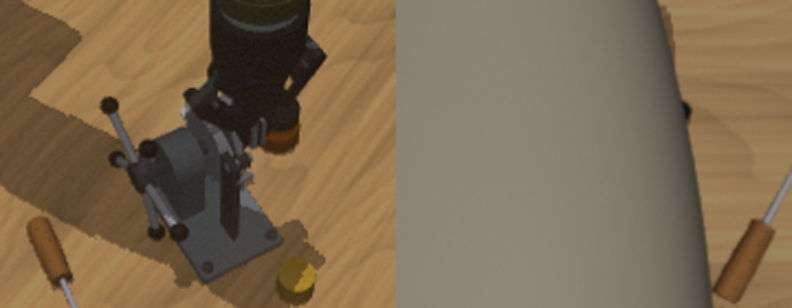

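The pawl should have fallen. I'll back off, go up and move away to look.

Call:
jog_arm([
  [[-8,0,0,0,0,0,255],[-8,0,0,0,0,0,255],[0,0,-18,0,0,0,255],[0,0,-20,0,0,0,255],[0,0,-20,0,0,0,255]],
])

```text
clock: 15.67
tcp_pos: [0.6395, 0.1007, 0.3038]
ee_rot: [-180.0, -0.1, 154.6]
contact_force: [0.6, 0.2, 0.2]
grip_width: -0.0004
```

Call:
jog_arm([
  [[0,-40,0,0,0,0,255],[0,-40,0,0,0,0,255],[0,-40,0,0,0,0,255],[0,-40,0,0,0,0,255],[0,-40,0,0,0,0,255]],
])

```text
clock: 16.08
tcp_pos: [0.5529, -0.0813, 0.304]
ee_rot: [-180.0, 0.1, 154.6]
contact_force: [-0.0, -0.2, -0.0]
grip_width: 0.0
```

Call:
jog_arm([
  [[25,-30,0,0,0,0,255],[25,-30,0,0,0,0,255],[25,-30,0,0,0,0,255],[25,-20,0,0,0,0,255],[0,0,0,0,0,0,255]],
])

```text
clock: 16.5
tcp_pos: [0.4113, -0.1369, 0.304]
ee_rot: [-179.9, -0.2, 154.4]
contact_force: [-0.3, 0.7, -0.6]
grip_width: 0.0001
```

```bash
python3 look.py 19; python3 wheel.py 19; python3 - <<'E'
from fit import *
for n,o in(('scene',(190,130)),('top',(170,160))):
  for w in (0,.1,.2):
    a=w-np.pi/6; k=2.2; m=396 if n=='top' else 0
    print(n,w,(proj(P[n],T([.5444,.106,-.441],[(60+60*np.sin(a),35,130+60*np.cos(a))]))-o)*k+[m,0])
E
```

```text
(array([ -16.7, -276.5,  304. ]), np.float64(154.39411630751115), array([-0.3,  0.7, -0.6]), 16.5)
scene 0 [[227.35954799 102.41096749]]
scene 0.1 [[230.46257409 104.51737846]]
scene 0.2 [[233.73280238 107.21605737]]
top 0 [[562.2476561  101.06100707]]
top 0.1 [[565.07452062  93.91484172]]
top 0.2 [[568.12623128  86.55833358]]
```

View pics/c19.png

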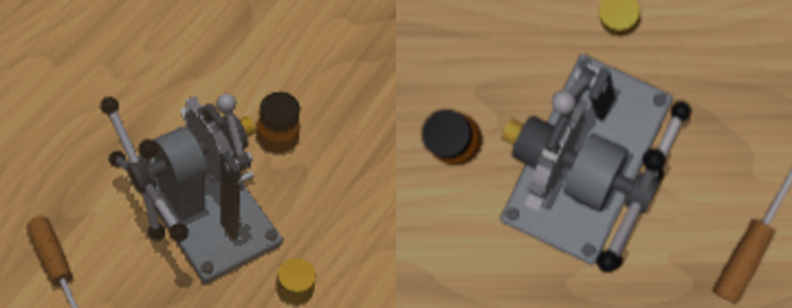

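View pics/wh19.png

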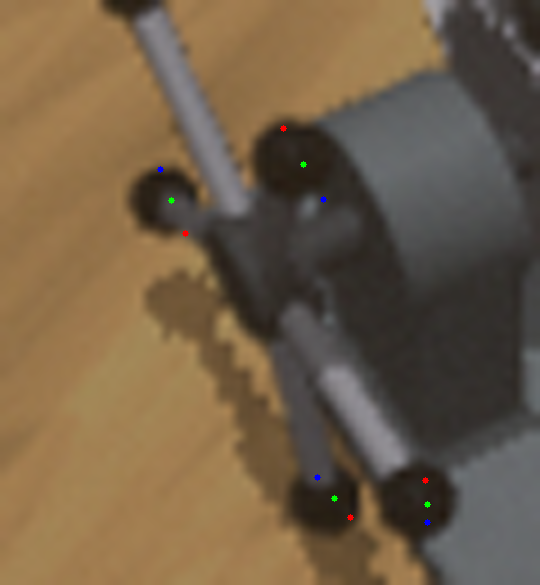

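The ball is at top (563,102) and scene (227,102), which matches the predictions for pawl 0. I'll compare its exact position with the first pictures, and check that the loose things are unmoved.

```bash
python3 - <<'E'
import cv2,numpy as np
for n,(u,v) in (('t',(246,206)),('s',(293,177))):
    a=cv2.imread(f'pics/{"top" if n=="t" else "scene"}1.png',0);b=cv2.imread(f'pics/{n}19.png',0)
    t=a[v-5:v+6,u-5:u+6]; r=cv2.matchTemplate(b[v-13:v+14,u-13:u+14],t,cv2.TM_CCOEFF_NORMED); 
    print(n,cv2.minMaxLoc(r)[1],np.array(cv2.minMaxLoc(r)[3])-8)
    d=cv2.absdiff(a,b); 
    for name,c in {'t':dict(graver=(336,263),jar=(196,223),ring=(272,165)),'s':dict(graver=(215,259),jar=(315,186),ring=(325,258))}[n].items():
        t=a[c[1]-14:c[1]+14,c[0]-14:c[0]+14]; r=cv2.matchTemplate(b[c[1]-24:c[1]+24,c[0]-24:c[0]+24],t,cv2.TM_CCOEFF_NORMED); m=cv2.minMaxLoc(r); print(name,round(m[1],2),np.array(m[3])-10)
a=cv2.imread('pics/top1.png')[188:228,226:276];b=cv2.imread('pics/t19.png')[188:228,226:276]
cv2.imwrite('pics/cmp.png',cv2.resize(np.hstack([a,b]),None,fx=7,fy=7,interpolation=2))
E
```

```text
t 0.9995212554931641 [0 0]
graver 1.0 [0 0]
jar 1.0 [0 0]
ring 1.0 [0 0]
s 0.9937795996665955 [0 0]
graver 1.0 [0 0]
jar 1.0 [0 0]
ring 1.0 [0 0]
```

View pics/cmp.png

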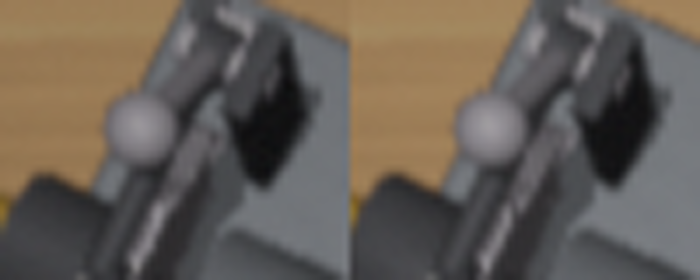

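The knob matches the start picture, with zero pixel shift in both views (0.06 rad would be about 2 px). The graver, jar and ring gauge show no shift either, so I'm handing in.

```bash
python3 -c "
from rig import env
print(env.hand_in())"
```

```text
the job is handed in; nothing more can be done
None
```

I tipped the grey stand's pawl open, turned the wheel back one notch and dropped the pawl into the new notch. I then handed the job in at about 16.6 s; no verdict is reported. I pushed only with the shut fingertips.

- **Pawl open:** after I withdrew, the ball sat at crop (262,152) against a predicted (264,151) for the 1.08 stop. It stayed there without support.
- **Wheel:** the last picture puts it at about 0.62 rad. The single ball readings spread from about 0.59 to 0.63, all within the 0.08 the pawl needs.
- **Pawl down:** the ball shows no pixel shift from the start picture in either view. Stopping at 0.06 rad would have shown about 2 px.
- **Loose things:** the graver, jar and ring gauge show no pixel shift in either view.
- **Force:** the readings at the end of each move stayed below about 3 N.
- **Disagreement:** the stand pose from the scene and top views differed by about 2 mm from the fit that added the wrist view. I used a value in between.
- **TCP readings:** these lagged by a few mm just after moves, so I corrected for that before each push.

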